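# Mount the sample carousel on its drive base

### The job

The revolving sample display has to be set up: its carousel (a stone tower on a hexagonal plate with a gear underneath) lies on its side on the table. Stand it upright on its gear on the clear table and let go, so that you can take the tower again from above; then set the gear in the mouth of the drive base, turn it until you feel the teeth mesh, and push it fully home past the catch, with the plate flat on the base, and let go. Leave the steel dish and the tape roll where they are.

Things in the scene. Friction and masses are not known exactly. Their poses are not given: they have to be found in the camera images.
- carousel_foot (a point): Centre of the flat underside of the carousel's aluminium gear; z runs from gear to tower tip, x square to one pair of tower flats. From z = 0: gear 12 mm high, 10 straight teeth (one on the x axis), 56 mm across, bottom corners tapered, root 40 mm across; neck, 37 mm across, to z = 24; plate; tower to z = 166. Loose, about 0.35 kg, centre of mass at z = 41; stands firmly on the gear.
- carousel_plate (a point): Centre of the top of the carousel's dark hexagonal plate, 34 mm from the gear's underside, axes as carousel_foot. Plate 10 mm thick, 80 mm across flats, grey felt and six small cabochons on top. At the start the carousel lies on a flat of this plate and on the tower's end, tip to the robot's right and 0.2 rad lower; the table between it and the tape roll is clear.
- carousel_mid (a point): Point on the carousel's axis half-way along, 83 mm from the gear's underside, axes as carousel_foot. Here the pale stone tower: hexagonal, 28 mm across flats, straight from 34 to 152 mm from the gear's underside, with a low point to 166 mm. While it lies, two flats stand upright on its left and right sides; 113 mm from the gear its axis is 26 mm above the table.
- drive_base: Round grey housing, 127 mm across, 56 mm high, aluminium top plate, dark rocker switch; fixed. Origin at the centre of its underside, z up. In its mouth, two sprung balls stop the meshed gear with its underside about 11 mm below the top; a further push of about 10 N (up to 15) takes it past them to home: plate on the base's top, gear underside 24 mm below the top.
- base_mouth (a point): Centre of the drive base's open mouth, level with its top, 56 mm above the table, z up. From here the mouth narrows as a funnel, 71 mm across at the top and 61 mm across 5 mm lower, where the toothed ring begins.
- ring_top (a point): Centre of the top face of the brass ring with 10 inward teeth, 5 mm below the base's top; an unmeshed gear rests on it. The gear fits with about 1.3 mm play at each flank (0.05 rad either way). The ring stands at any angle, which is not reported (this point has the base's axes): it is found by feel. It is on a self-locking gearbox and does not turn under 2 N m.
- dish: Round steel sorting dish with blue beads, 101 mm across and 21 mm high, a loose bystander; origin at the centre of its underside, z up.
- tape_roll: Roll of brown tape lying flat, 96 mm across and 48 mm high, a loose bystander; origin at the centre of its underside, z up.

How it is judged:
By the outcome, as a careful person would: the job done as asked, in the order asked, and still so for the second after the job is handed in, with the robot touching nothing.
It also fails if it takes over 59 s, if anything falls off the work surface, if the arm or the gripper's body presses on something with over 40 N, if the wrist force passes 120 N, or if a joint passes its speed limit or range.

### The arm

A 6-joint arm with a two-finger parallel gripper is mounted at the origin on the work surface; the furniture and walls round the work are solid. World frame = base frame: x ahead of the robot, y to its left, z up, the work surface at z = 0. Lengths are in m, angles in degrees, forces in N, time in s.
With the tool pointing down it reaches from about 0.3 to 1 m from the base axis. Payload 5.1 kg.
Tool frame: the origin (TCP) lies at the very end of the fingers, on their centre line; the grasp point (between the pads) lies 19 mm behind it; x points along the fingers, z is the direction in which the jaws open and shut, and the axes are right-handed (so a half turn about x gives the same grasp; the last joint's range is limited). The gripper opens to 95 mm and grips with 3 to 60 N. Pads are 20 mm wide; open, the fingers measure 119 mm over their backs; the gripper's body (75 mm by 180 mm) begins 59 mm behind the grasp point.
Start: joints at [63.908, 7.093, 94.555, -0, 78.352, -4.733], TCP at [0.237, 0.605, 0.215] pointing down, gripper open.
Joint ranges: [-149.61, 149.61], [-58.7, 133.49], [1.44, 155.28], [-77.14, 257.14], [18.33, 153.61], [-166.67, 166.67]. Speed limits (degrees/s): [147.25, 147.25, 180, 180, 180, 180].

### API

Orientations are given as [roll, pitch, yaw] about the fixed x, y, z axes, in that order (R = Rz(yaw) Ry(pitch) Rx(roll)).
In Python, from workcell import manip, optics gives the robot as it stands.
- The arm moves only by the tool play_rows, never from a script. Its argument "commands" is a list of rows, each a list of 3 entries, a list of its own where there are three numbers: the shift along the tool's x, y, z in mm, then the turn, a rotation vector about the tool's x, y, z in degrees, then the finger opening in mm, from 0 to 95.1. In form: [[[x, y, z], [rx, ry, rz], hand], ...]. A call has exactly 10 rows; each row is the pose to reach, as a shift and turn from the pose commanded when the call began, along the tool's axes at that moment; what a row does not reach only later rows make up. A row lasts 1/10 s, in which the tool goes at most 50 mm and 8.59 degrees, less where a joint would pass 70% of its speed; a pose out of reach is approached as far as the arm can. A call with a gripper value outside its range is refused whole. The fingers move at their own pace and stop on an object; "force" is the grip in N (left out, the last holds). Time passes only in rows, so rows that repeat a pose let the fingers close, or fill a call up. It gives the time, the measured TCP pose, the force and the opening at its end, in the units of the state.
- manip.observe(): the state, without advancing time (a new reading comes with each control period).
- optics.read_camera(name): name is "scene" or "top" or "wrist"; returns the picture (420x560x3 uint8, red, green, blue); there is no depth.
- optics.camera_model(name): a dict with "vfov" (degrees; the focal length in pixels is half the picture's height over the tangent of half this angle, whatever the lens; pixels are square), "cx", "cy" (the principal point, pixels), "eye" and "rotation" of the camera in the world. Camera axes: x right, y up, looking along -z (the intrinsics and any distortion apply to the point x, -y, -z); pixel columns grow to the right and rows downward; lengths in m; the calibration is good to about 2 mm. A picture is of the moment at which its call begins: read the wrist's pose just before it. camera_model takes no time and is no camera call; for the wrist camera it gives the pose at the moment of the call.
- manip.hand_in(): hands the job in, once; it reports no verdict.
The state is a dict: "clock": time; "joint_pos": joint angles; "qd": joint speeds; "tau": joint torques, N m; "position": TCP position; "ee_rot": TCP orientation; "force": force on the tool from outside, world axes, zero at the start; "moment": the same for the moment, N m; "gripper_width": finger opening in m.
Only numpy, scipy, OpenCV 4.12 (cv2) and the standard library are available. Lean on these libraries where they do the work, as an engineer would, in place of code of your own. Each camera call takes 0.05 s, during which the arm holds its last target. There are 200 camera calls.

## Working session

There is one attempt and no reset: what is moved stays moved. The work goes in short steps, Python scripts to look and compute and a tool call to move; the robot and the scene stay as the last step left them, time stands still between calls to the robot, and variables do not carry over. Pictures are saved under pics/ and viewed, about 8 in all and at most 12, crops included, and the job is handed in when it is done.

Besides the shell and the picture viewer there is one more tool, called after ">>>" as a command line: name --argument value ..., lists and objects as JSON in quotes. play_rows: Moves the arm, as the interface text tells. Its arguments: {"type":"object","properties":{"commands":{"type":"array"},"force":{"type":"number"}},"required":["commands"]}

```bash
mkdir -p pics; ls
python3 - <<'E'
from workcell import manip, optics
import cv2,numpy as np
for n in("scene","top"):
    print(n,optics.camera_model(n)); cv2.imwrite(f"pics/{n}0.png",optics.read_camera(n)[:,:,::-1])
print(optics.camera_model("wrist"));print(manip.observe())
E
```

```text
pics
scene {'vfov': 42.62395477669538, 'cx': 280.60618280599056, 'cy': 206.94989213406114, 'eye': array([-0.05854628, -0.8043369 ,  0.53337284]), 'rotation': array([ 66.20259457,   0.42786566, -32.18587405])}
top {'vfov': 44.251337693022975, 'cx': 278.89791807700766, 'cy': 210.8847692253343, 'eye': array([0.34653649, 0.09406916, 1.20729768]), 'rotation': array([  8.37866689,  -0.96198228, -90.89322027])}
{'vfov': 71.98342698180244, 'cx': 278.9659538187594, 'cy': 214.35134148814993, 'eye': array([0.16719585, 0.63188442, 0.38397619]), 'rotation': array([-1.54057185e+01,  1.67870591e-02,  6.86305126e+01])}
{'clock': 0.1, 'joint_pos': array([ 6.39067377e+01,  7.12895547e+00,  9.46247882e+01, -1.25808256e-03,
        7.83507667e+01, -4.73370682e+00]), 'qd': array([ 0.02345107, -0.03890604, -0.15519925, -0.04679971,  0.02950977,
       -0.0755313 ]), 'tau': array([ 2.15261407e-04, -4.18876719e+01, -3.61098254e+01,  7.77002564e-02,
        4.60746442e-02, -9.58057331e-05]), 'position': array([0.23653712, 0.60482608, 0.2135342 ]), 'ee_rot': array([ 175.94151977,   89.89548238, -115.41778057]), 'force': array([ 0.26658108,  0.29512937, -0.16044774]), 'moment': array([-0.02735479,  0.02089144,  0.00509143]), 'gripper_width': 0.09520847372528081}
```

View pics/top0.png

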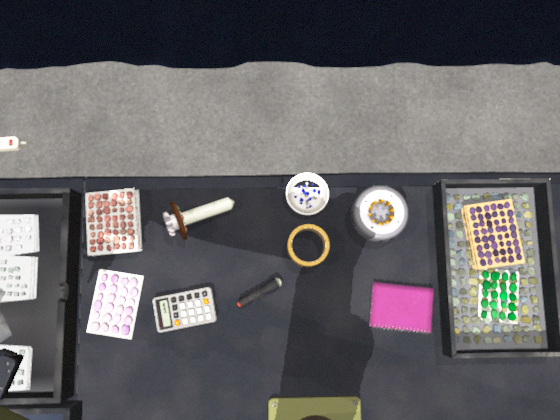

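View pics/scene0.png

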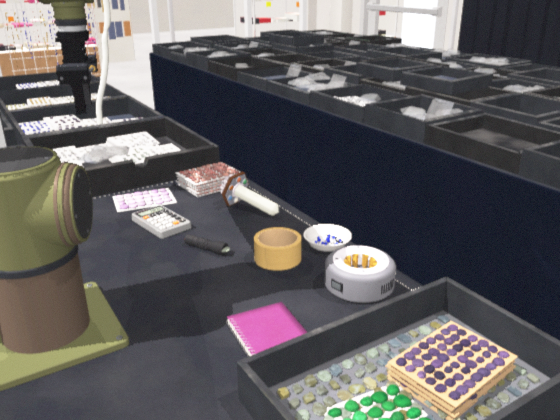

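The top view shows the carousel lying with its gear at (170,225), plate at (180,221) and tip at (233,203). The base is at (380,213), the dish at (308,194) and the tape at (308,246). The scene view agrees.

```bash
cat > h.py <<'E'
import numpy as np,cv2
from scipy.spatial.transform import Rotation as Ro
from workcell import manip, optics
def ray(m,uv):
    f=210/np.tan(np.radians(m["vfov"]/2)); uv=np.atleast_2d(uv).astype(float)
    d=np.c_[(uv[:,0]-m["cx"])/f,-(uv[:,1]-m["cy"])/f,-np.ones(len(uv))]
    return np.array(m["eye"]),Ro.from_euler("xyz",m["rotation"],degrees=True).apply(d)
def pt(m,uv,z):
    e,d=ray(m,uv); return e+d*((z-e[2])/d[:,2])[:,None]
def proj(m,P):
    f=210/np.tan(np.radians(m["vfov"]/2))
    c=Ro.from_euler("xyz",m["rotation"],degrees=True).inv().apply(np.atleast_2d(P)-m["eye"])
    return np.c_[m["cx"]-f*c[:,0]/c[:,2],m["cy"]+f*c[:,1]/c[:,2]]
def grab(n,name):
    m=optics.camera_model(n); im=optics.read_camera(n)[:,:,::-1].copy(); cv2.imwrite(f"pics/{name}.png",im); return m,im
E
python3 - <<'E'
from h import *
m=optics.camera_model("top")
im=cv2.imread("pics/top0.png")
for n,uv,z in(("plate",(180,221),.045),("113",(208,211),.026),("tip",(233.5,203),.015),("mouth",(380.5,212),.056),("dish",(307.5,194),.015),("tape",(308.5,246),.048)):
    print(n,pt(m,uv,z)[0].round(4))
cv2.imwrite("pics/c.png",cv2.resize(im[175:275,150:420],None,fx=2.9,fy=2.9,interpolation=cv2.INTER_CUBIC))
s=manip.observe(); R=Ro.from_euler("xyz",s["ee_rot"],degrees=True).as_matrix(); print(R.round(3))
E
```

```text
plate [0.4972 0.2959 0.045 ]
113 [0.5221 0.2351 0.026 ]
tip [0.5418 0.1771 0.015 ]
mouth [ 0.5102 -0.1575  0.056 ]
dish [0.561  0.0036 0.015 ]
tape [0.4363 0.0066 0.048 ]
[[-0.001 -0.931  0.364]
 [-0.002  0.364  0.931]
 [-1.     0.    -0.002]]
```

View pics/c.png

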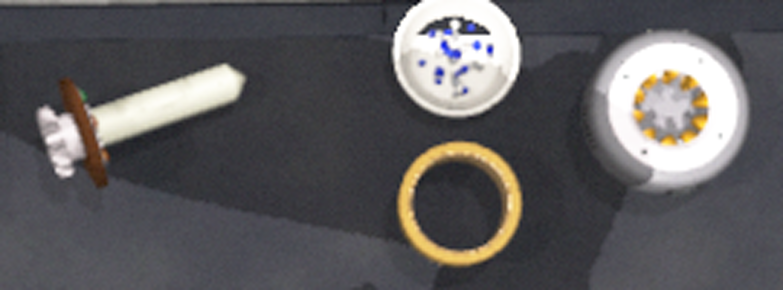

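The crop shows the carousel axis clearly, and the brass ring teeth can be seen in the mouth. Next I move over the carousel for a closer wrist view.

>>> play_rows --commands '[[[1, -40, -24], [5, 0, 0], 95], [[3, -80, -48], [11, 0, 0], 95], [[5, -125, -74], [17, 0, 0], 95], [[6, -170, -100], [23, 0, 0], 95], [[7, -215, -127], [29, 0, 0], 95], [[8, -260, -153], [35, 0, 0], 95], [[10, -305, -180], [41, 0, 0], 95], [[12, -345, -204], [46, 0, 0], 95], [[13, -375, -221], [48, 0, 0], 95], [[13, -388, -229], [48, 0, 0], 95]]' --force 50

```text
clock: 1.1
position: [0.5162, 0.2477, 0.2009]
ee_rot: [-143.8, 89.9, -123.4]
force: [-0.4, 0.4, 0.5]
gripper_width: 0.095
```

Run:
```python
from h import *
m,im=grab("wrist","w1"); s=manip.observe()
for k in("clock","joint_pos","position","ee_rot","force"):print(k,s[k])
print(m)
```

```text
clock 1.15
joint_pos [ 2.02654519e+01 -2.08676331e+00  1.05371094e+02 -7.63692610e-02
  7.67609146e+01 -1.44661140e-01]
position [0.51651423 0.24744323 0.20098856]
ee_rot [-121.4816118    89.91298009 -101.05397965]
force [-0.08331554 -0.96495581 -0.28910429]
{'vfov': 71.98342698180244, 'cx': 278.9659538187594, 'cy': 214.35134148814993, 'eye': array([0.49014339, 0.31722448, 0.37128549]), 'rotation': array([-15.3595446 ,  -0.06423562,  20.39609714])}
```

View pics/w1.png

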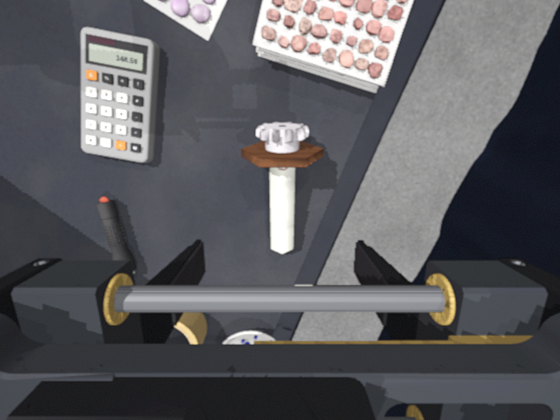

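Run:
```python
from h import *
m=dict(vfov=71.98342698,cx=278.966,cy=214.351,eye=np.array([0.49014339,0.31722448,0.37128549]),rotation=[-15.3595,-0.0642,20.396])
im=cv2.imread("pics/w1.png").astype(int)
for v in (175,185,195,205,215,225,235,243,250,254):
    r=im[v,255:310].sum(1); i=np.where(r>400)[0]+255; print(v,i.min() if len(i) else None,i.max() if len(i) else None)
col=im[:,282].sum(1); print(np.where(col>400)[0])
tip=pt(m,(282,254.5),.0155)[0]; a=pt(m,(283.7,180),.040)[0]
print(tip,a,np.linalg.norm(tip-a), np.degrees(np.arctan2(*(tip-a)[[1,0]])))
# top camera
T=optics.camera_model("top"); print(proj(T,[tip]))
i2=cv2.imread("pics/top0.png").astype(int)
for u in(195,205,215,225): 
    c=i2[195:230,u].sum(1); j=np.where(c>380)[0]+195; print(u,j.min(),j.max())
```

```text
175 269 294
185 269 294
195 269 294
205 269 293
215 270 293
225 270 293
235 270 293
243 270 293
250 273 290
254 None None
[  0   1   4   5   6   7   8   9  10  11  12  13  14  15  16  17  18  19
  20  21  22  23  24  25  26  27  28  29  30  31  32  33  34  35  36  37
  38  39  40  41  42  43  44  45  47  48  49  50  51  52  53  54  55  56
  57  58  59  60  61  62  63 122 123 124 125 126 127 128 129 130 131 132
 133 134 135 136 137 138 139 140 141 142 143 144 145 146 147 148 149 150
 151 152 153 167 168 169 170 171 172 173 174 175 176 177 178 179 180 181
 182 183 184 185 186 187 188 189 190 191 192 193 194 195 196 197 198 199
 200 201 202 203 204 205 206 207 208 209 210 211 212 213 214 215 216 217
 218 219 220 221 222 223 224 225 226 227 228 229 230 231 232 233 234 235
 236 237 238 239 240 241 242 243 244 245 246 247 248 249 250 251 252 253
 291 294 295 296 297 298 299 300 301 302 303 304 305 306 307 308 309]
[0.5476015  0.17538547 0.0155    ] [0.51302564 0.27237895 0.04      ] 0.10584647321621632 -70.38005934546814
[[234.1923138  200.52174865]]
195 208 221
205 204 217
215 201 214
225 198 210
```

The wrist view shows the tower axis at column ≈281.5 with its tip at row 254, so the jaws are nearly aligned. I tilt the hand and move to the pre-grasp pose.

>>> play_rows --commands '[[[20, -12, 1], [0, 0, 7], 95], [[40, -24, 2], [0, 0, 15], 95], [[60, -36, 3], [0, 0, 22], 95], [[80, -48, 3], [0, 0, 29], 95], [[100, -58, 3], [0, 0, 36], 95], [[112, -65, 3], [0, 0, 43], 95], [[120, -70, 3], [0, 0, 50], 95], [[120, -70, 3], [0, 0, 50], 95], [[120, -70, 3], [0, 0, 50], 95], [[120, -70, 3], [0, 0, 50], 95]]'

```text
clock: 2.15
position: [0.5425, 0.1876, 0.083]
ee_rot: [89.8, 40.1, 110.6]
force: [-0.5, -0.4, 0.2]
gripper_width: 0.0948
```

Run:
```python
from h import *
s=manip.observe()
for k in("clock","joint_pos","position","ee_rot","force"):print(k,s[k])
R=Ro.from_euler("xyz",s["ee_rot"],degrees=True).as_matrix();print(R.round(3))
tip=np.array([.547,.1752,.0155]); t=np.array([np.cos(np.radians(-69.6)),np.sin(np.radians(-69.6)),0])*np.cos(.2)+[0,0,-np.sin(.2)]
g=tip-.071*t; tcp=g+.019*R[:,0]; print(g,tcp,R.T@(tcp-s["position"])*1000)
```

```text
clock 2.15
joint_pos [ -6.9332331   17.81830636 106.73335088  42.8262406   85.77467646
 -43.10465247]
position [0.54248386 0.18755483 0.08304548]
ee_rot [ 89.84108812  40.10571006 110.64890282]
force [-0.45896865 -0.36890955  0.22225303]
[[-0.27  -0.23   0.935]
 [ 0.716  0.602  0.354]
 [-0.644  0.765  0.002]]
[0.52274471 0.24042051 0.02960552] [0.51762004 0.25401923 0.01736573] [96.58717811 -4.52196527  0.15895233]
```

>>> play_rows --commands '[[[20, -4, 0], [0, 0, 0], 95], [[45, -4, 0], [0, 0, 0], 95], [[70, -4, 0], [0, 0, 0], 95], [[90, -4, 0], [0, 0, 0], 95], [[97, -4, 0], [0, 0, 0], 95], [[97, -4, 0], [0, 0, 0], 60], [[97, -4, 0], [0, 0, 0], 25], [[97, -4, 0], [0, 0, 0], 20], [[97, -4, 0], [0, 0, 0], 20], [[97, -4, 0], [0, 0, 0], 20]]' --force 60

```text
clock: 3.15
position: [0.5175, 0.253, 0.0166]
ee_rot: [89.9, 40.0, 110.6]
force: [-0.1, -0.2, 0.2]
gripper_width: 0.0601
```

>>> play_rows --commands '[[[0, 0, 0], [0, 0, 0], 20], [[0, 0, 0], [0, 0, 0], 20], [[0, 0, 0], [0, 0, 0], 20], [[0, 0, 0], [0, 0, 0], 20], [[0, 0, 0], [0, 0, 0], 20], [[0, 0, 0], [0, 0, 0], 20], [[0, 0, 0], [0, 0, 0], 20], [[0, 0, 0], [0, 0, 0], 20], [[-3, 4, 0], [0, 0, 0], 20], [[-10, 12, 0], [0, 0, 0], 20]]'

```text
clock: 4.15
position: [0.5155, 0.2532, 0.0307]
ee_rot: [90.2, 40.0, 110.8]
force: [-0.4, 0.1, -3.8]
gripper_width: 0.0278
```

>>> play_rows --commands '[[[-13, 15, 0], [0, 0, 0], 20], [[-27, 32, 0], [0, 0, -5], 20], [[-41, 49, 0], [0, 0, -11], 20], [[-55, 65, 0], [0, 0, -18], 20], [[-65, 77, 0], [0, 0, -25], 20], [[-71, 84, 0], [0, 0, -32], 20], [[-77, 92, 0], [0, 0, -39], 20], [[-84, 99, 0], [0, 0, -46], 20], [[-84, 99, 0], [0, 0, -53], 20], [[-84, 99, 0], [0, 0, -60], 20]]'

```text
clock: 5.15
position: [0.5167, 0.253, 0.1634]
ee_rot: [-89.5, 79.8, -68.9]
force: [0.4, -0.9, -5.7]
gripper_width: 0.0275
```

```bash
cat > st.py <<'E'
from h import *
s=manip.observe()
for k in("clock","joint_pos","position","force","moment","gripper_width"):print(k,np.round(s[k],4))
R=Ro.from_euler("xyz",s["ee_rot"],degrees=True).as_matrix();print(R.round(3))
g=s["position"]-.019*R[:,0]; print("grasp",g.round(4))
E
python3 - <<'E'
from st import *
t0=np.array([np.cos(np.radians(-69.6)),np.sin(np.radians(-69.6)),0])*np.cos(.2)+[0,0,-np.sin(.2)]
R0=Ro.from_euler("xyz",[89.9,40,110.6],degrees=True).as_matrix()
tt=R0.T@t0; print("tower in tool",tt.round(3),"now",(R@tt).round(3))
gt=np.array([.50,.15,.135])
a=np.degrees(np.arctan2(-tt[1],-tt[0])); print(a)
for r in range(-50,-30,2):
    print(r,(R@Ro.from_rotvec([0,0,r],degrees=True).apply(tt))[2].round(4))
Rn=R@Ro.from_rotvec([0,0,-41.5],degrees=True).as_matrix()
print(R.T@(gt+.019*Rn[:,0]-s["position"])*1000)
E
```

```text
clock 5.15
joint_pos [ 25.8922   0.9638 106.5118 -10.6177  73.6625   8.4263]
position [0.5167 0.253  0.1634]
force [ 0.3756 -0.9494 -5.6617]
moment [0.0083 0.1093 0.0176]
gripper_width 0.0275
[[ 0.064 -0.346  0.936]
 [-0.166  0.921  0.351]
 [-0.984 -0.177  0.002]]
grasp [0.5155 0.2561 0.1821]
tower in tool [-0.623 -0.782 -0.005] now [ 0.226 -0.619  0.752]
51.45896818071336
-50 0.9883
-48 0.993
-46 0.9965
-44 0.9988
-42 0.9999
-40 0.9997
-38 0.9984
-36 0.9958
-34 0.992
-32 0.987
[ 58.21311509 -96.65548112 -51.87753633]
```

>>> play_rows --commands '[[[6, -12, -6], [0, 0, -6], 20], [[12, -24, -12], [0, 0, -12], 20], [[18, -36, -18], [0, 0, -18], 20], [[25, -48, -25], [0, 0, -24], 20], [[32, -60, -32], [0, 0, -30], 20], [[40, -72, -39], [0, 0, -36], 20], [[48, -84, -45], [0, 0, -40], 20], [[55, -92, -50], [0, 0, -41.5], 20], [[58, -97, -52], [0, 0, -41.5], 20], [[58, -97, -52], [0, 0, -41.5], 20]]'

```text
clock: 6.15
position: [0.5054, 0.135, 0.1214]
ee_rot: [-90.0, 38.6, -69.5]
force: [-0.3, 0.5, -3.6]
gripper_width: 0.0277
```

Run:
```python
from st import *
a,i1=grab("scene","s2"); b,i2=grab("wrist","w2")
print(b, proj(a,[g,g-[0,0,.095]]))
c1=cv2.resize(i1[120:280,170:350],None,fx=2.2,fy=2.2,interpolation=cv2.INTER_CUBIC); i2=cv2.resize(i2,(469,352))
cv2.imwrite("pics/v2.png",cv2.hconcat([c1[:352,:320],i2]))
```

```text
clock 6.15
joint_pos [ 33.7702   7.0702 115.8265 -50.7912  79.1348  33.6579]
position [0.5054 0.135  0.1214]
force [-0.2854  0.4736 -3.5959]
moment [0.8337 0.3114 0.0336]
gripper_width 0.0277
[[ 0.274 -0.219  0.936]
 [-0.732  0.584  0.351]
 [-0.624 -0.782 -0.   ]]
grasp [0.5002 0.1489 0.1332]
{'vfov': 71.98342698180244, 'cx': 278.9659538187594, 'cy': 214.35134148814993, 'eye': array([0.4427757 , 0.30307251, 0.17046645]), 'rotation': array([-66.72992273,  -0.21393703,  20.55407948])} [[265.96175267 170.55260969]
 [266.74103057 210.3612708 ]]
```

View pics/v2.png

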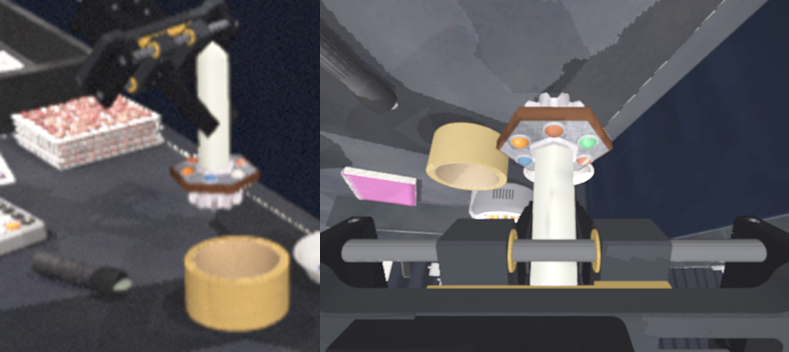

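The carousel hangs upright in the grip with its gear down and the table below it clear. I lower it by feel.

>>> play_rows --commands '[[[6, 8, 0], [0, 0, 0], 20], [[12, 15, 0], [0, 0, 0], 20], [[16, 20, 0], [0, 0, 0], 20], [[18, 22.5, 0], [0, 0, 0], 20], [[19.3, 24.2, 0], [0, 0, 0], 20], [[20, 25, 0], [0, 0, 0], 20], [[20.6, 25.8, 0], [0, 0, 0], 20], [[21.2, 26.6, 0], [0, 0, 0], 20], [[21.8, 27.4, 0], [0, 0, 0], 20], [[21.8, 27.4, 0], [0, 0, 0], 20]]'

```text
clock: 7.25
position: [0.5057, 0.1357, 0.0864]
ee_rot: [-90.0, 38.5, -69.4]
force: [0.0, 0.1, -4.4]
gripper_width: 0.0276
```

```bash
python3 st.py
```

```text
clock 7.25
joint_pos [ 33.8481  10.339  116.3099 -51.4918  76.8141  36.6558]
position [0.5057 0.1357 0.0864]
force [ 0.0081  0.0792 -4.4494]
moment [ 0.8499  0.4021 -0.0046]
gripper_width 0.0276
[[ 0.276 -0.219  0.936]
 [-0.732  0.583  0.352]
 [-0.623 -0.783 -0.   ]]
grasp [0.5004 0.1496 0.0982]
```

Not touching yet; I continue at 0.6 mm per row.

>>> play_rows --commands '[[[0.4, 0.5, 0], [0, 0, 0], 20], [[0.7, 0.9, 0], [0, 0, 0], 20], [[1.1, 1.4, 0], [0, 0, 0], 20], [[1.5, 1.9, 0], [0, 0, 0], 20], [[1.9, 2.3, 0], [0, 0, 0], 20], [[2.2, 2.8, 0], [0, 0, 0], 20], [[2.6, 3.3, 0], [0, 0, 0], 20], [[2.6, 3.3, 0], [0, 0, 0], 20], [[2.6, 3.3, 0], [0, 0, 0], 20], [[2.6, 3.3, 0], [0, 0, 0], 20]]'

```text
clock: 8.25
position: [0.5059, 0.1356, 0.0833]
ee_rot: [-90.0, 38.4, -69.4]
force: [-4.0, 1.2, 5.5]
gripper_width: 0.0278
```

>>> play_rows --commands '[[[-0.4, -0.5, 0], [0, 0, 0], 20], [[-0.4, -0.5, 0], [0, 0, 0], 20], [[-0.4, -0.5, 0], [0, 0, 0], 32], [[-0.4, -0.5, 0], [0, 0, 0], 40], [[-0.4, -0.5, 0], [0, 0, 0], 50], [[-0.4, -0.5, 0], [0, 0, 0], 60], [[-0.4, -0.5, 0], [0, 0, 0], 70], [[-0.4, -0.5, 0], [0, 0, 0], 75], [[-0.4, -0.5, 0], [0, 0, 0], 75], [[-0.4, -0.5, 0], [0, 0, 0], 75]]'

```text
clock: 9.25
position: [0.5057, 0.1357, 0.0828]
ee_rot: [-90.0, 38.5, -69.4]
force: [0.2, 0.5, 0.5]
gripper_width: 0.0746
```

>>> play_rows --commands '[[[-5, 0, 0], [0, 0, 0], 75], [[-15, 0, 0], [0, 0, 0], 75], [[-30, 0, 0], [0, 0, 0], 75], [[-50, 0, 0], [0, 0, 0], 75], [[-75, 0, 0], [0, 0, 0], 75], [[-105, 0, 0], [0, 0, 0], 80], [[-140, 0, 0], [0, 0, 0], 80], [[-165, 0, 0], [0, 0, 0], 80], [[-175, 0, 0], [0, 0, 0], 80], [[-175, 0, 0], [0, 0, 0], 80]]'

```text
clock: 10.25
position: [0.4575, 0.2656, 0.1932]
ee_rot: [-89.8, 38.6, -69.1]
force: [0.2, -0.4, 0.5]
gripper_width: 0.0802
```

Run:
```python
from st import *
a,i1=grab("scene","s3"); b,i2=grab("top","t3")
c1=cv2.resize(i1[120:280,170:350],None,fx=2.2,fy=2.2,interpolation=cv2.INTER_CUBIC)[:352]
c2=cv2.resize(i2[150:275,190:350],None,fx=2.5,fy=2.816,interpolation=cv2.INTER_CUBIC)
cv2.imwrite("pics/v3.png",cv2.hconcat([c1,c2]))
```

```text
clock 10.25
joint_pos [ 46.8087   8.5961 106.1514 -44.7408  92.8417  35.3336]
position [0.4575 0.2656 0.1932]
force [ 0.2405 -0.4064  0.4502]
moment [0.376  0.1395 0.0181]
gripper_width 0.0802
[[ 0.278 -0.219  0.935]
 [-0.731  0.584  0.354]
 [-0.624 -0.782  0.003]]
grasp [0.4522 0.2794 0.205 ]
```

View pics/v3.png

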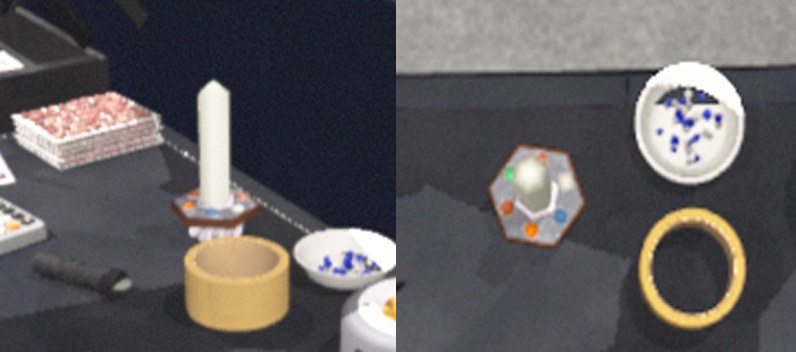

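The carousel stands freely upright in both views, and the dish and tape have not moved. Before regrasping I take a closer look at the base and ring from tool-down.

>>> play_rows --commands '[[[-32, -32, -14], [0, 0, 5], 85], [[-64, -64, -28], [0, 0, 10], 85], [[-31, -92, -39], [0, 0, 15], 85], [[2, -120, -50], [0, 0, 21], 85], [[35, -149, -62], [0, 0, 27], 85], [[68, -177, -73], [0, 0, 33], 85], [[101, -205, -85], [0, 0, 39], 85], [[134, -233, -96], [0, 0, 45], 85], [[167, -262, -107], [0, 0, 51], 85], [[200, -290, -119], [0, 0, 51.4], 85]]'

```text
clock: 11.35
position: [0.4638, -0.0979, 0.2933]
ee_rot: [142.8, 90.0, 163.1]
force: [0.9, -0.1, -0.6]
gripper_width: 0.0853
```

```bash
python3 st.py
python3 - <<'E'
from h import *
s=manip.observe();R=Ro.from_euler("xyz",s["ee_rot"],degrees=True).as_matrix()
print(R.T@(np.array([.485,-.235,.25])-s["position"])*1000)
E
```

```text
clock 11.35
joint_pos [-1.840580e+01 -1.796230e+01  1.103694e+02 -1.300000e-03  8.764010e+01
 -3.874130e+01]
position [ 0.4638 -0.0979  0.2933]
force [ 0.9052 -0.056  -0.6162]
moment [-0.0969  0.0168 -0.0173]
gripper_width 0.0853
[[-0.001 -0.348  0.938]
 [ 0.     0.938  0.348]
 [-1.     0.    -0.001]]
grasp [ 0.4639 -0.0979  0.3123]
[  43.22186608 -135.95475201  -27.79261096]
```

>>> play_rows --commands '[[[10, -40, -7], [0, 0, 0], 85], [[20, -80, -14], [0, 0, 0], 85], [[32, -115, -22], [0, 0, 0], 85], [[43, -136, -28], [0, 0, 0], 85], [[43, -136, -28], [0, 0, 0], 85], [[43, -136, -28], [0, 0, 0], 85], [[43, -136, -28], [0, 0, 0], 85], [[43, -136, -28], [0, 0, 0], 85], [[43, -136, -28], [0, 0, 0], 85], [[43, -136, -28], [0, 0, 0], 85]]'

```text
clock: 12.35
position: [0.4869, -0.2302, 0.2521]
ee_rot: [-75.7, 89.9, -55.0]
force: [0.1, 0.3, -0.3]
gripper_width: 0.0852
```

Run:
```python
from h import *
import pickle
m,im=grab("wrist","w4"); pickle.dump(m,open("w4.pkl","wb")); print(m)
p=proj(m,[[.510,-.1575,.056],[.500,.150,.166],[.5,.15,.034]]); print(p)
u,v=p[0].astype(int)
# rectified top-down view of plane z=.051, 0.25 mm/px
Z=.051;N=480;X=.510;Y=-.1575
xx,yy=np.meshgrid(np.arange(N),np.arange(N))
P=np.c_[(X+(N/2-yy)*.00025).ravel(),(Y+(N/2-xx)*.00025).ravel(),np.full(N*N,Z)]
q=proj(m,P).reshape(N,N,2).astype(np.float32)
r=cv2.remap(im,q[...,0],q[...,1],cv2.INTER_CUBIC)
h=cv2.resize(im,(320,240)); h=cv2.copyMakeBorder(h,0,240,0,0,0)
cv2.imwrite("pics/v4.png",cv2.hconcat([r,h]))
```

```text
{'vfov': 71.98342698180244, 'cx': 278.9659538187594, 'cy': 214.35134148814993, 'eye': array([ 0.46010738, -0.16056649,  0.42229523]), 'rotation': array([-15.46046639,  -0.15859596,  20.68895725])}
[[ 316.81276933  146.78133448]
 [ 522.51104021 -342.98784391]
 [ 419.20168442 -141.17968902]]
```

View pics/v4.png

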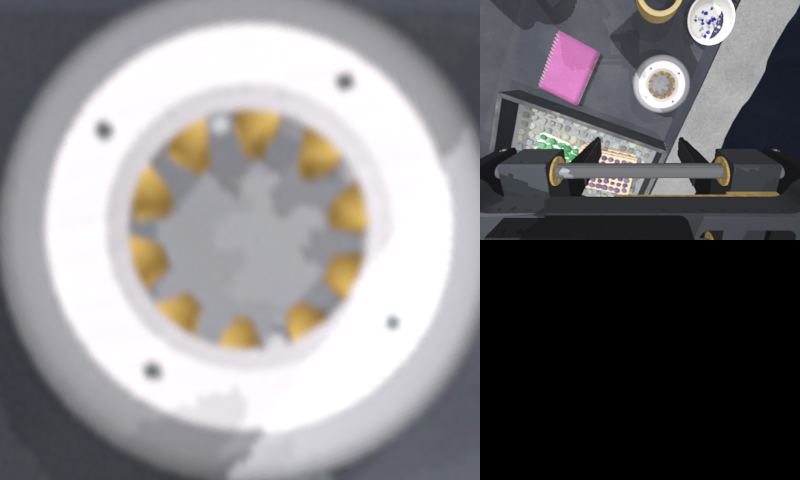

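The rectified wrist view shows ten brass teeth around roughly (248,234) and the white rim. I now fit the centre and the tooth phase.

Run:
```python
from h import *
import pickle
from scipy.optimize import least_squares
m=pickle.load(open("w4.pkl","rb")); im=cv2.imread("pics/w4.png")
hsv=cv2.cvtColor(im,cv2.COLOR_BGR2HSV)
g=cv2.inRange(hsv,(10,90,80),(35,255,255)); 
n,l,st,c=cv2.connectedComponentsWithStats(g)
vv,uu=np.where(g>0); P=pt(m,np.c_[uu,vv],.051); d=np.linalg.norm(P[:,:2]-[.511,-.159],axis=1)
P=P[d<.034,:2]; print(len(P))
# fit: centre + phase by symmetric template: maximise 10-fold coherence & sector mass balance
ctr=np.array([.5116,-.1596])
for it in range(20):
    a=np.arctan2(*(P-ctr).T[::-1]); ph=np.angle(np.exp(10j*a).mean())/10
    k=np.round((a-ph)/(np.pi/5)).astype(int)%10
    M=np.array([P[k==j].mean(0) for j in range(10)]); 
    ctr=least_squares(lambda q:np.hypot(*(M-q[:2]).T)-q[2],[*ctr,.025]).x[:2]
print(ctr,"phase",np.degrees(ph)%36,abs(np.exp(10j*a).mean()),(np.hypot(*(M-ctr).T)*1000).round(1),[(k==j).sum() for j in range(10)])
# rim outer top plate: white region ellipse at z=.056
w=((im.min(2)>200)*255).astype(np.uint8); 
cs,_=cv2.findContours(w,cv2.RETR_EXTERNAL,cv2.CHAIN_APPROX_NONE)
t=proj(m,[[*ctr,.056]])[0]
cs=[c for c in cs if cv2.pointPolygonTest(c,tuple(map(float,t)),False)>0]
for c in cs:
    h=cv2.convexHull(c)[:,0]; Q=pt(m,h,.056)[:,:2]
    f=least_squares(lambda q:np.hypot(*(Q-q[:2]).T)-q[2],[*ctr,.05],loss="soft_l1",f_scale=.0005).x; print("plate",f)
# top camera
T=optics.camera_model("top"); it=cv2.imread("pics/top0.png"); g=cv2.inRange(cv2.cvtColor(it,cv2.COLOR_BGR2HSV),(10,90,80),(35,255,255))
vv,uu=np.where(g>0); P=pt(T,np.c_[uu,vv],.049)[:,:2]; P=P[np.linalg.norm(P-ctr,axis=1)<.034]; print("top ring",P.mean(0),len(P),np.degrees(np.angle(np.exp(10j*np.arctan2(*(P-P.mean(0)).T[::-1])).mean())/10)%36)
# tower tip in top view t3
i3=cv2.imread("pics/t3.png").astype(int); print("tip pred",proj(T,[[.5,.15,.166],[.5,.15,.034]]))
```

```text
427
[ 0.51171875 -0.15947117] phase 32.0302096477826 0.5736824571008663 [25.6 25.4 25.8 25.9 25.6 25.4 25.5 25.8 25.8 25.5] [np.int64(57), np.int64(53), np.int64(55), np.int64(48), np.int64(35), np.int64(27), np.int64(27), np.int64(36), np.int64(44), np.int64(45)]
plate [ 0.51077299 -0.161051    0.05192634]
top ring [ 0.51251176 -0.16307847] 167 31.089611842906166
tip pred [[241.66212105 211.19124697]
 [244.80740619 219.56200725]]
```

Run:
```python
import cv2
a=cv2.imread("pics/w1.png")[112:162,232:332]; b=cv2.imread("pics/w2.png")[105:205,200:400]
f=lambda i,k:cv2.resize(i,None,fx=k,fy=k,interpolation=cv2.INTER_CUBIC)
cv2.imwrite("pics/v5.png",cv2.vconcat([f(a,5),f(b,2.5)]))
```

```text
(no output)
```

View pics/v5.png

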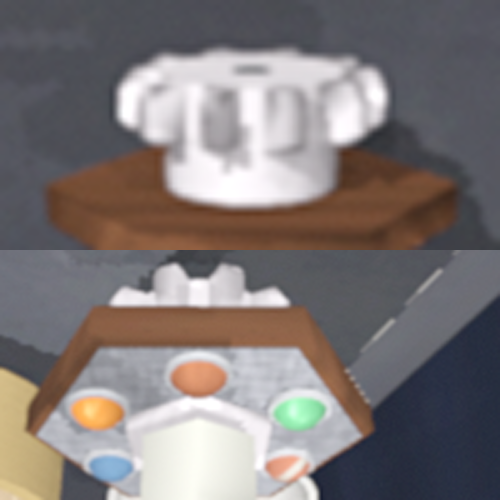

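Both gear views are symmetric about a gap, so a tooth lies on the jaw axis (20.6° azimuth). The ring teeth are at 32° mod 36, so the gear teeth need 14°, a turn of about −6.6°. Now back over the tower.

>>> play_rows --commands '[[[0, 40, 17], [0, 0, 0], 85], [[0, 80, 34], [0, 0, 0], 85], [[0, 125, 52], [0, 0, 0], 85], [[0, 170, 71], [0, 0, 0], 85], [[0, 215, 90], [0, 0, 0], 85], [[0, 260, 109], [0, 0, 0], 85], [[0, 305, 128], [0, 0, 0], 85], [[0, 335, 140], [0, 0, 0], 85], [[0, 350, 146.5], [0, 0, 0], 85], [[0, 350, 146.5], [0, 0, 0], 85]]'

```text
clock: 13.4
position: [0.5, 0.1505, 0.2509]
ee_rot: [-86.5, 89.9, -65.6]
force: [0.4, 0.1, 0.3]
gripper_width: 0.0852
```

```bash
python3 st.py
python3 - <<'E'
from h import *
s=manip.observe();R=Ro.from_euler("xyz",s["ee_rot"],degrees=True).as_matrix()
print(R.T@(np.array([.5004,.1496,.106])-s["position"])*1000, np.degrees(np.arctan2(R[1,2],R[0,2])))
m,im=grab("top","t5"); mw,iw=grab("wrist","w5")
cv2.imwrite("pics/v6.png",cv2.hconcat([cv2.resize(im[160:270,190:300],(400,400),interpolation=cv2.INTER_CUBIC),cv2.resize(iw,None,fx=.7,fy=.7)[:,:].copy() if 0 else cv2.resize(iw,(400,400))]))
E
```

```text
clock 13.4
joint_pos [ 1.09083e+01 -1.04871e+01  1.08261e+02 -8.50000e-02  8.22059e+01
 -9.93980e+00]
position [0.5    0.1505 0.2509]
force [0.3869 0.0902 0.2864]
moment [-0.1267  0.0521 -0.0444]
gripper_width 0.0852
[[ 0.001 -0.356  0.934]
 [-0.001  0.934  0.356]
 [-1.    -0.002  0.   ]]
grasp [0.5    0.1505 0.2699]
[ 1.44937551e+02 -7.65622639e-01 -5.07920139e-03] 20.859607018438297
```

View pics/v6.png

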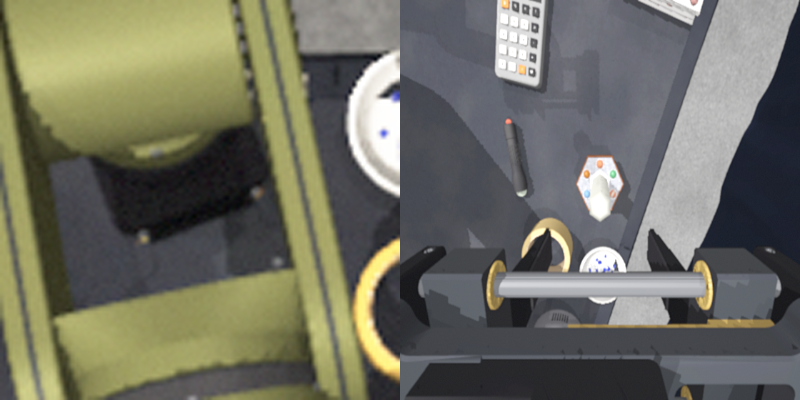

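Run:
```python
from h import *
m=optics.camera_model("wrist")
print(proj(m,[[.5004,.1496,.166],[.5004,.1496,.034]]))
im=cv2.imread("pics/w5.png").astype(int)
for v in range(180,240,6):
    i=np.where(im[v,255:310].min(1)>150)[0]+255; print(v,i.min() if len(i) else 0,i.max() if len(i) else 0)
```

```text
[[279.34760787 217.49479966]
 [279.03227375 190.59861193]]
180 255 304
186 255 308
192 255 309
198 255 308
204 255 304
210 258 300
216 262 296
222 265 294
228 272 287
234 0 0
```

The wrist view shows the tower centred at column 279.5, and the predicted column is 279.3. I descend and grip.

>>> play_rows --commands '[[[20, -0.8, 0], [0, 0, 0], 70], [[45, -0.8, 0], [0, 0, 0], 65], [[70, -0.8, 0], [0, 0, 0], 60], [[95, -0.8, 0], [0, 0, 0], 60], [[120, -0.8, 0], [0, 0, 0], 60], [[138, -0.8, 0], [0, 0, 0], 60], [[145, -0.8, 0], [0, 0, 0], 60], [[145, -0.8, 0], [0, 0, 0], 50], [[145, -0.8, 0], [0, 0, 0], 40], [[145, -0.8, 0], [0, 0, 0], 20]]' --force 60

```text
clock: 14.5
position: [0.5018, 0.1474, 0.1074]
ee_rot: [-41.3, 89.8, -20.7]
force: [-0.6, 0.9, 1.4]
gripper_width: 0.0413
```

>>> play_rows --commands '[[[0, 0, 0], [0, 0, 0], 20], [[0, 0, 0], [0, 0, 0], 20], [[0, 0, 0], [0, 0, 0], 20], [[0, 0, 0], [0, 0, 0], 20], [[0, 0, 0], [0, 0, 0], 20], [[0, 0, 0], [0, 0, 0], 20], [[-5, 0, 0], [0, 0, 0], 20], [[-20, 0, 0], [0, 0, 0], 20], [[-50, 0, 0], [0, 0, 0], 20], [[-80, 0, 0], [0, 0, 0], 20]]'

```text
clock: 15.5
position: [0.4994, 0.1474, 0.1857]
ee_rot: [-161.8, 89.8, -141.1]
force: [0.7, -0.6, -3.8]
gripper_width: 0.028
```

```bash
python3 st.py
python3 - <<'E'
from h import *
s=manip.observe();R=Ro.from_euler("xyz",s["ee_rot"],degrees=True).as_matrix()
print(R.T@(np.array([.5115,-.160,.225])-s["position"])*1000, np.degrees(np.arctan2(R[1,2],R[0,2])))
E
```

```text
clock 15.5
joint_pos [ 1.058870e+01 -8.203100e+00  1.125638e+02 -9.660000e-02  7.581350e+01
 -1.002790e+01]
position [0.4994 0.1474 0.1857]
force [ 0.6717 -0.5535 -3.8088]
moment [-0.0918 -0.0074 -0.0228]
gripper_width 0.028
[[-0.003 -0.353  0.936]
 [-0.002  0.936  0.352]
 [-1.    -0.001 -0.003]]
grasp [0.4995 0.1474 0.2047]
[ -38.69882036 -291.97503536  -97.17085038] 20.64029713167127
```

>>> play_rows --commands '[[[-25, -20, -6], [0, 0, 0], 20], [[-39, -60, -20], [1, 0, 0], 20], [[-39, -103, -34], [2, 0, 0], 20], [[-39, -147, -49], [3, 0, 0], 20], [[-39, -190, -63], [4, 0, 0], 20], [[-39, -233, -77], [5, 0, 0], 20], [[-39, -265, -88], [6, 0, 0], 20], [[-39, -285, -95], [6.7, 0, 0], 20], [[-39, -292, -97], [6.7, 0, 0], 20], [[-39, -292, -97], [6.7, 0, 0], 20]]'

```text
clock: 16.5
position: [0.5124, -0.1601, 0.2251]
ee_rot: [-121.5, 90.0, -107.7]
force: [-0.3, 0.4, -3.3]
gripper_width: 0.0281
```

```bash
python3 st.py
python3 - <<'E'
from h import *
s=manip.observe();R=Ro.from_euler("xyz",s["ee_rot"],degrees=True).as_matrix()
print(R.T@(np.array([.5115,-.160,.17])-s["position"])*1000, np.degrees(np.arctan2(R[1,2],R[0,2])))
E
```

```text
clock 16.5
joint_pos [-2.305800e+01 -7.710500e+00  1.082892e+02 -5.050000e-02  7.941660e+01
 -3.691000e+01]
position [ 0.5124 -0.1601  0.2251]
force [-0.3499  0.405  -3.2966]
moment [-0.0659  0.0271 -0.0034]
gripper_width 0.0281
[[-0.    -0.24   0.971]
 [-0.001  0.971  0.24 ]
 [-1.    -0.001 -0.   ]]
grasp [ 0.5124 -0.1601  0.2441]
[55.10803377  0.41052315 -0.84835722] 13.861260397130128
```

>>> play_rows --commands '[[[12, 0.4, -0.8], [0, 0, 0], 20], [[26, 0.4, -0.8], [0, 0, 0], 20], [[40, 0.4, -0.8], [0, 0, 0], 20], [[52, 0.4, -0.8], [0, 0, 0], 20], [[60, 0.4, -0.8], [0, 0, 0], 20], [[62, 0.4, -0.8], [0, 0, 0], 20], [[63, 0.4, -0.8], [0, 0, 0], 20], [[64, 0.4, -0.8], [0, 0, 0], 20], [[65, 0.4, -0.8], [0, 0, 0], 20], [[65, 0.4, -0.8], [0, 0, 0], 20]]'

```text
clock: 17.5
position: [0.5122, -0.1599, 0.1608]
ee_rot: [-69.7, 89.9, -55.8]
force: [-0.0, 0.1, -3.7]
gripper_width: 0.0279
```

>>> play_rows --commands '[[[0.6, 0, 0], [0, 0, 0], 20], [[1.2, 0, 0], [0, 0, 0], 20], [[1.8, 0, 0], [0, 0, 0], 20], [[2.4, 0, 0], [0, 0, 0], 20], [[3, 0, 0], [0, 0, 0], 20], [[3.5, 0, 0], [0, 0, 0], 20], [[4, 0, 0], [0, 0, 0], 20], [[4.5, 0, 0], [0, 0, 0], 20], [[5, 0, 0], [0, 0, 0], 20], [[5, 0, 0], [0, 0, 0], 20]]'

```text
clock: 18.5
position: [0.5119, -0.1597, 0.1553]
ee_rot: [-86.7, 89.9, -72.7]
force: [-1.0, 0.8, -3.8]
gripper_width: 0.0276
```

```bash
python3 st.py
```

```text
clock 18.5
joint_pos [-2.302210e+01 -4.814700e+00  1.124922e+02 -7.460000e-02  7.226230e+01
 -3.693940e+01]
position [ 0.5119 -0.1597  0.1553]
force [-1.0256  0.8165 -3.8367]
moment [-0.0187  0.0175  0.0122]
gripper_width 0.0276
[[ 0.    -0.241  0.971]
 [-0.002  0.971  0.241]
 [-1.    -0.002  0.   ]]
grasp [ 0.5119 -0.1597  0.1743]
```

No contact 2 mm below the ring top, so it is probably already meshed. I go on to the ball stop.

>>> play_rows --commands '[[[0.6, 0, 0], [0, 0, 0], 20], [[1.2, 0, 0], [0, 0, 0], 20], [[1.8, 0, 0], [0, 0, 0], 20], [[2.4, 0, 0], [0, 0, 0], 20], [[3, 0, 0], [0, 0, 0], 20], [[3.6, 0, 0], [0, 0, 0], 20], [[4.2, 0, 0], [0, 0, 0], 20], [[4.6, 0, 0], [0, 0, 0], 20], [[4.6, 0, 0], [0, 0, 0], 20], [[4.6, 0, 0], [0, 0, 0], 20]]'

```text
clock: 19.5
position: [0.5121, -0.1597, 0.1508]
ee_rot: [-74.5, 89.9, -60.6]
force: [0.5, -0.0, -3.8]
gripper_width: 0.0277
```

```bash
python3 st.py
```

```text
clock 19.5
joint_pos [-2.302180e+01 -4.579400e+00  1.127163e+02 -6.870000e-02  7.177830e+01
 -3.693770e+01]
position [ 0.5121 -0.1597  0.1508]
force [ 0.5086 -0.0168 -3.7968]
moment [-0.006  -0.0701  0.0043]
gripper_width 0.0277
[[ 0.001 -0.241  0.971]
 [-0.002  0.971  0.241]
 [-1.    -0.002  0.   ]]
grasp [ 0.5121 -0.1597  0.1698]
```

The underside is about 6.7 mm below the ring top with no force. I turn ±3.5° to feel the flanks and centre the teeth.

>>> play_rows --commands '[[[0, 0, 0], [0.6, 0, 0], 20], [[0, 0, 0], [1.2, 0, 0], 20], [[0, 0, 0], [1.8, 0, 0], 20], [[0, 0, 0], [2.4, 0, 0], 20], [[0, 0, 0], [3, 0, 0], 20], [[0, 0, 0], [3.5, 0, 0], 20], [[0, 0, 0], [3.5, 0, 0], 20], [[0, 0, 0], [3.5, 0, 0], 20], [[0, 0, 0], [3.5, 0, 0], 20], [[0, 0, 0], [3.5, 0, 0], 20]]'

```text
clock: 20.5
position: [0.5121, -0.1598, 0.1509]
ee_rot: [-73.8, 89.9, -63.3]
force: [1.5, -1.3, -3.0]
gripper_width: 0.0275
```

```bash
python3 st.py|grep -A1 -E "force|\[\["
```

```text
force [ 1.5414 -1.2529 -3.009 ]
moment [-0.3231 -0.3741  0.5699]
--
[[ 0.001 -0.182  0.983]
 [-0.002  0.983  0.182]
```

>>> play_rows --commands '[[[0, 0, 0], [-1, 0, 0], 20], [[0, 0, 0], [-2, 0, 0], 20], [[0, 0, 0], [-3, 0, 0], 20], [[0, 0, 0], [-4, 0, 0], 20], [[0, 0, 0], [-5, 0, 0], 20], [[0, 0, 0], [-6, 0, 0], 20], [[0, 0, 0], [-7, 0, 0], 20], [[0, 0, 0], [-7, 0, 0], 20], [[0, 0, 0], [-7, 0, 0], 20], [[0, 0, 0], [-7, 0, 0], 20]]'

```text
clock: 21.5
position: [0.5121, -0.1599, 0.1508]
ee_rot: [-78.1, 89.9, -60.7]
force: [2.0, 0.4, -3.9]
gripper_width: 0.0274
```

```bash
python3 st.py|grep -A1 -E "force|\[\["
```

```text
force [ 2.0382  0.408  -3.9308]
moment [-0.1124 -0.5909 -0.2229]
--
[[ 0.001 -0.299  0.954]
 [-0.002  0.954  0.299]
```

Torque came up on both flanks (+0.57 and −0.22 N m), so the mesh is confirmed. I recentre and push down.

>>> play_rows --commands '[[[0, 0, 0], [1.5, 0, 0], 20], [[0, 0, 0], [3, 0, 0], 20], [[0, 0, 0], [3, 0, 0], 20], [[1, 0, 0], [3, 0, 0], 20], [[2, 0, 0], [3, 0, 0], 20], [[3, 0, 0], [3, 0, 0], 20], [[4, 0, 0], [3, 0, 0], 20], [[5, 0, 0], [3, 0, 0], 20], [[6, 0, 0], [3, 0, 0], 20], [[7, 0, 0], [3, 0, 0], 20]]'

```text
clock: 22.5
position: [0.5125, -0.1602, 0.1452]
ee_rot: [-69.6, 89.8, -55.1]
force: [-2.1, -0.8, 5.2]
gripper_width: 0.0275
```

```bash
python3 st.py
```

```text
clock 22.5
joint_pos [-23.0277  -4.257  112.9828  -0.1189  71.095  -37.4426]
position [ 0.5125 -0.1602  0.1452]
force [-2.0932 -0.7797  5.1816]
moment [-0.1311  0.3514 -0.0185]
gripper_width 0.0275
[[ 0.002 -0.25   0.968]
 [-0.003  0.968  0.25 ]
 [-1.    -0.003  0.001]]
grasp [ 0.5125 -0.1602  0.1642]
```

>>> play_rows --commands '[[[0.7, 0, 0], [0, 0, 0], 20], [[1.4, 0, 0], [0, 0, 0], 20], [[2.1, 0, 0], [0, 0, 0], 20], [[2.8, 0, 0], [0, 0, 0], 20], [[3.5, 0, 0], [0, 0, 0], 20], [[4.2, 0, 0], [0, 0, 0], 20], [[4.9, 0, 0], [0, 0, 0], 20], [[5.6, 0, 0], [0, 0, 0], 20], [[5.6, 0, 0], [0, 0, 0], 20], [[5.6, 0, 0], [0, 0, 0], 20]]'

```text
clock: 23.5
position: [0.5117, -0.1591, 0.1389]
ee_rot: [-154.2, 90.0, -139.8]
force: [-1.4, 4.9, 0.9]
gripper_width: 0.0277
```

```bash
python3 st.py
```

```text
clock 23.5
joint_pos [-2.300200e+01 -3.933500e+00  1.133151e+02 -3.020000e-02  7.063280e+01
 -3.743560e+01]
position [ 0.5117 -0.1591  0.1389]
force [-1.3823  4.8968  0.8933]
moment [ 0.7687  0.3731 -0.1063]
gripper_width 0.0277
[[-0.    -0.249  0.968]
 [-0.     0.968  0.249]
 [-1.    -0.    -0.001]]
grasp [ 0.5117 -0.1591  0.1579]
```

>>> play_rows --commands '[[[0.5, 0, 0], [0, 0, 0], 20], [[1, 0, 0], [0, 0, 0], 20], [[1.5, 0, 0], [0, 0, 0], 20], [[2, 0, 0], [0, 0, 0], 20], [[2.4, 0, 0], [0, 0, 0], 20], [[2.4, 0, 0], [0, 0, 0], 20], [[2.4, 0, 0], [0, 0, 0], 20], [[2.4, 0, 0], [0, 0, 0], 20], [[2.4, 0, 0], [0, 0, 0], 20], [[2.4, 0, 0], [0, 0, 0], 20]]'

```text
clock: 24.5
position: [0.5118, -0.1592, 0.1389]
ee_rot: [-155.7, 90.0, -141.3]
force: [-8.1, 6.1, 12.2]
gripper_width: 0.0279
```

Run:
```python
from st import *
a,i=grab("scene","s7"); 
cv2.imwrite("pics/v7.png",cv2.resize(i[160:310,270:430],None,fx=4,fy=4,interpolation=cv2.INTER_CUBIC))
```

```text
clock 24.5
joint_pos [-2.299910e+01 -3.912500e+00  1.132968e+02 -4.130000e-02  7.063670e+01
 -3.743490e+01]
position [ 0.5118 -0.1592  0.1389]
force [-8.0512  6.1456 12.1595]
moment [ 1.0875  1.4982 -0.0423]
gripper_width 0.0279
[[-0.001 -0.25   0.968]
 [-0.     0.968  0.25 ]
 [-1.    -0.    -0.001]]
grasp [ 0.5118 -0.1592  0.1579]
```

View pics/v7.png

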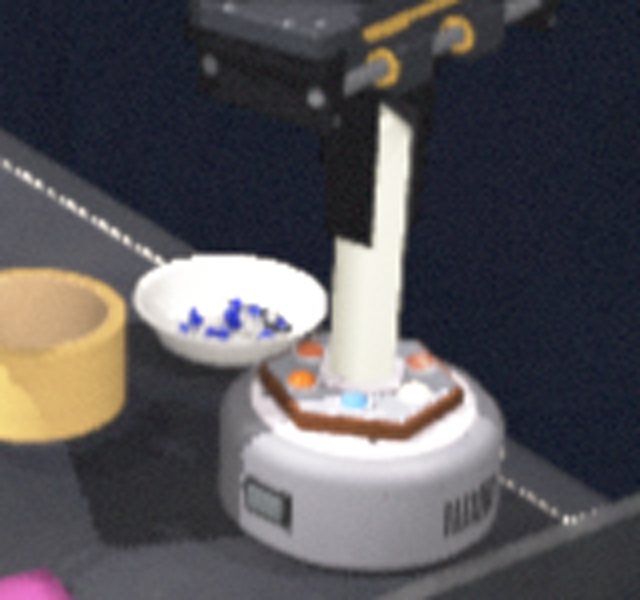

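It hit a hard stop (TCP 0.1389 unchanged under a net 16 N), and the plate sits flat on the base in the picture. I ease off, open the fingers and retreat.

>>> play_rows --commands '[[[-0.6, 0, 0], [0, 0, 0], 20], [[-1.2, 0, 0], [0, 0, 0], 20], [[-1.6, 0, 0], [0, 0, 0], 24], [[-1.6, 0, 0], [0, 0, 0], 32], [[-1.6, 0, 0], [0, 0, 0], 40], [[-1.6, 0, 0], [0, 0, 0], 50], [[-1.6, 0, 0], [0, 0, 0], 60], [[-1.6, 0, 0], [0, 0, 0], 65], [[-1.6, 0, 0], [0, 0, 0], 70], [[-1.6, 0, 0], [0, 0, 0], 70]]'

```text
clock: 25.55
position: [0.512, -0.1598, 0.1373]
ee_rot: [-89.2, 89.9, -74.7]
force: [-0.4, 0.3, 0.1]
gripper_width: 0.069
```

>>> play_rows --commands '[[[-8, 0, 0], [0, 0, 0], 70], [[-20, 0, 0], [0, 0, 0], 70], [[-40, 0, 0], [0, 0, 0], 70], [[-65, 0, 0], [0, 0, 0], 70], [[-95, 0, 0], [0, 0, 0], 70], [[-115, 0, -30], [0, 0, 0], 70], [[-125, 0, -70], [0, 0, 0], 70], [[-130, -10, -110], [0, 0, 0], 70], [[-130, -20, -140], [0, 0, 0], 70], [[-130, -20, -140], [0, 0, 0], 70]]'

```text
clock: 26.55
position: [0.3796, -0.2153, 0.2694]
ee_rot: [-70.3, 89.7, -56.1]
force: [-0.4, -0.3, -0.3]
gripper_width: 0.0703
```

Run:
```python
from st import *
a,i=grab("scene","s8"); b,j=grab("top","t8")
p=proj(a,[[.5115,-.1595,.066],[.5115,-.1595,.056],[.5115,-.1595,.198]]);print(p, proj(b,[[.5115,-.1595,.198]]))
cv2.imwrite("pics/v8.png",cv2.hconcat([cv2.resize(i[160:310,240:420],(480,400),interpolation=cv2.INTER_CUBIC),cv2.resize(j[160:280,280:400],(300,400) if 0 else (320,400),interpolation=cv2.INTER_CUBIC)]))
```

```text
clock 26.55
joint_pos [-3.654840e+01 -2.316010e+01  1.164527e+02 -1.013000e-01  8.642250e+01
 -5.076820e+01]
position [ 0.3796 -0.2153  0.2694]
force [-0.3546 -0.2919 -0.3164]
moment [-0.028   0.0467 -0.0128]
gripper_width 0.0703
[[ 0.003 -0.246  0.969]
 [-0.004  0.969  0.246]
 [-1.    -0.005  0.002]]
grasp [ 0.3795 -0.2152  0.2884]
[[360.03742034 253.75866005]
 [359.7482608  258.6445508 ]
 [364.09410265 185.21343186]] [[396.55667485 201.11402218]]
```

View pics/v8.png

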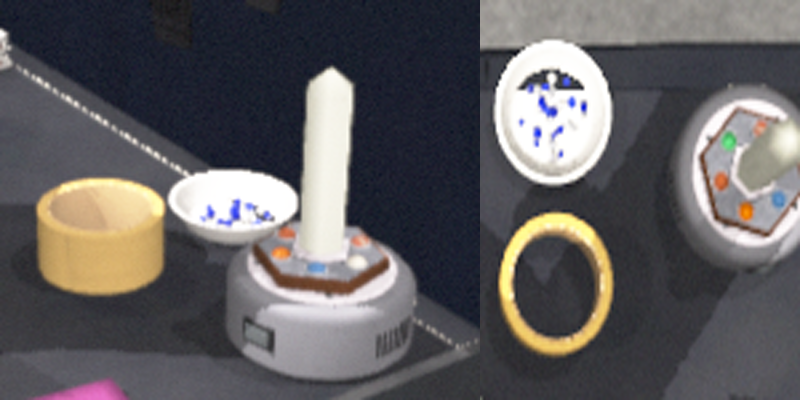

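The tower tip is seen at (363.8,185.5), and the prediction for fully home is (364.1,185.2). The dish and tape are in place and the hand is clear.

```bash
python3 -c "
from workcell import manip; print(manip.hand_in())"
```

```text
the job is handed in; nothing more can be done
None
```

The carousel is fully home in the drive base, plate flat on top, and I handed the job in at about 27 s of the 59 s allowed.

- **Standing it up:** I gripped the lying tower, turned it upright and stood it on its gear on the clear table. I let go, and the pictures showed it standing freely before I took it again from above.
- **Meshing:** The wrist picture gave the ring's tooth angle, so I pre-turned the gear about 7° and it dropped into mesh without contact. Turning it both ways met torque (+0.57 and −0.22 N m), which confirmed the mesh.
- **Pushing home:** It passed the catch and came to a hard stop: the hand stayed at 0.1389 m while the push rose to a net 16 N or so.
- **Last checks:** In the final scene picture the tower tip was at (363.8, 185.5), against (364.1, 185.2) predicted for fully home. The dish and tape roll are where they were, and the robot is clear with near-zero force.
- **Disagreements:** The base centre differed by about 3.5 mm between the top and wrist cameras; I used a position close to the wrist value, well within the funnel. No check failed.

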